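Stow the shoe-care tins and jars in the hallway drawer

ROBOT

A 6-joint arm with a two-finger parallel gripper is mounted at the origin on the work surface. World frame = base frame: x ahead of the robot, y to its left, z up, the work surface at z = 0. Lengths are in mm, angles in rad, forces in N, time in s.
With the tool pointing down it reaches from about 275 to 825 mm from the base axis. Payload 4.9 kg.
Tool frame: the origin (TCP) lies at the very end of the fingers, on their centre line; the grasp point (between the pads) lies 19 mm behind it; z points along the fingers, y is the line along which they close (so a half turn about z gives the same grasp; the last joint's range is limited). The gripper opens to 85 mm and grips with 20 to 120 N. Pads are 22 mm wide; open, the fingers measure 114 mm over their backs; the gripper's body (76 mm by 85 mm) begins 54 mm behind the grasp point. The pads swing forward as they close: fully open they stand 13 mm farther back than shut.
Start: joints at [-1.381, 0.326, -0.193, 1.052, 0, 1.437], TCP at [175.006, -521.432, 231.281] pointing down, gripper open.
Joint ranges: [-2.65, 2.65], [-0.97, 1.79], [-1.3, 1.35], [-1.93, 2.1], [-1.47, 1.37], [-3.14, 3.14]. Speed limits (rad/s): [2.57, 2.57, 3.14, 3.14, 3.14, 3.14].

INTERFACE

Orientations are given as [roll, pitch, yaw] about the fixed x, y, z axes, in that order (R = Rz(yaw) Ry(pitch) Rx(roll)).
In Python, from bench import bot, solve_ik, imaging gives the robot as it stands. Calls block until the motion is done:
- bot.move_ptp(position, orientation): joint-space move of the TCP to a pose.
- bot.movel(position, rot=None, max_speed=150, threshold=None): straight line of the TCP; rot=None keeps the orientation; max_speed is the mean speed in mm/s. With threshold (N) it stops when the force on the tool has changed by that much, and returns True; else False.
- bot.move_j(angles): joint-space move.
- bot.grip(opening, effort=None): opening from 0.0 (shut) to 1.0 (fully open); effort is the grip in N (None keeps the last); returns when the fingers have stopped.
- bot.dwell(seconds).
- solve_ik(position, orientation): joint angles nearest the present ones, or None.
- bot.get_state(): the state.
- imaging.capture(name): name is "scene" or "top" or "wrist"; returns the picture (400x640x3 uint8, blue, green, red); there is no depth.
- imaging.camera_model(name): a dict with "K" (3x3 intrinsics, pixels), "position" and "rotation" of the camera in the world. Camera axes: x right, y up, looking along -z (the intrinsics and any distortion apply to the point x, -y, -z); pixel columns grow to the right and rows downward; lengths in mm; the calibration is good to about 2 mm. A picture is of the moment at which its call begins: read the wrist's pose just before it. camera_model takes no time and is no camera call; for the wrist camera it gives the pose at the moment of the call.
A pose or a line that the arm cannot do raises bot.IKError and nothing moves.
- bot.sign_off(): hands the job in; it is judged then, once.
The state is a dict: "t": time; "qpos": joint angles; "joint_velocities": joint speeds; "effort": joint torques, N m; "tcp_pos": TCP position; "orientation": TCP orientation; "contact_force": force on the tool from outside, world axes, zero at the start; "wrist_torque": the same for the moment, N m; "opening": opening from 0.0 (shut) to 1.0 (fully open); "gripper_force": force on a finger pad.
Only numpy, scipy, OpenCV 4.12 (cv2) and the standard library are available. Lean on these libraries where they do the work, as an engineer would, in place of code of your own. Each camera call takes 0.05 s, during which the arm holds its last target. There are 200 camera calls.

TASK

Pull the drawer of the hallway cabinet open and stand every tin of polish and jar of shoe cream from the table upright in the divided crate inside it, one to a cell, leaving what is already in there standing in the crate too. When everything is in, push the drawer fully shut, and do not disturb the mint tin, the torch or the coasters on top of the cabinet.

Things in the scene. Friction and masses are not known exactly. Their poses are not given: they have to be found in the camera images.
- cabinet: birch plywood cabinet fixed on the table, 330 wide (its y), 250 deep (its x), 140 high. Origin on the table at the middle of the carcass's front edge; its x axis points into the cabinet (away from the robot), y to the left, z up. Its yaw varies. A 50 high riser with the magnetic strip stands along the back of its top
- drawer (a joint): opening of the cabinet's single drawer in m: 0 shut, 0.2 at its stop; it slides along the cabinet's -x (towards the robot) and stays where it is left. Its front panel is 324 wide and 15 thick, top edge 126 above the table
- handle (a point): middle of the drawer's handle: a level dark steel bar of diameter 10 and length 110 along the cabinet's y, 110 above the table (30 below the cabinet top), its axis 45 in front of the drawer's front panel; moves with the drawer. In the cabinet's frame it is at x = -0.06 - opening, y = 0
- crate (a point): centre of the inner floor (27 above the table) of the wooden divided crate fixed in the drawer; axes as the cabinet's, at x = 0.097 - opening, y = 0 in its frame. 2 x 3 square cells, each 74 by 74 inside, centred at x = -42, +42 and y = -84, 0, +84 from this point; walls and dividers 10 thick, rising 30 above the crate's floor. Headroom in the cabinet: up to 128 above the table
- tin1: plain round aluminium tin of shoe polish, upright: diameter 58, height 76, straight wall with a thin dark lid seam at height 52; origin at the centre of its underside, z up its axis. Starts standing on the table to the left or right of the cabinet; may be absent (None at the start).
- tin2: plain round aluminium tin of shoe polish, upright: diameter 58, height 76, straight wall with a thin dark lid seam at height 52; origin at the centre of its underside, z up its axis. Starts standing on the table to the left or right of the cabinet; may be absent (None at the start).
- jar1: amber glass jar of shoe cream with a wide black screw cap, upright: glass diameter 56, total height 72, cap diameter 60 from height 48 to 72; origin at the centre of its underside, z up its axis. Starts standing on the table to the left or right of the cabinet; may be absent (None at the start).
- jar2: amber glass jar of shoe cream with a wide black screw cap, upright: glass diameter 56, total height 72, cap diameter 60 from height 48 to 72; origin at the centre of its underside, z up its axis. Starts standing on the table to the left or right of the cabinet; may be absent (None at the start).
- jar4: amber glass jar of shoe cream with a wide black screw cap, upright: glass diameter 56, total height 72, cap diameter 60 from height 48 to 72; origin at the centre of its underside, z up its axis. Starts standing on the table to the left or right of the cabinet; may be absent (None at the start).
- tin3: plain round aluminium tin of shoe polish, upright: diameter 58, height 76, straight wall with a thin dark lid seam at height 52; origin at the centre of its underside, z up its axis. If present, already stands in one of the drawer's crate cells; may be absent (None at the start).
- jar3: amber glass jar of shoe cream with a wide black screw cap, upright: glass diameter 56, total height 72, cap diameter 60 from height 48 to 72; origin at the centre of its underside, z up its axis. If present, already stands in one of the drawer's crate cells; may be absent (None at the start).
- tin4: plain round aluminium tin of shoe polish, upright: diameter 58, height 76, straight wall with a thin dark lid seam at height 52; origin at the centre of its underside, z up its axis. If present, already stands in one of the drawer's crate cells; may be absent (None at the start).
- mint_tin: bystander: flat metal mint tin 60 x 95 x 20 on the cabinet's top, origin at the centre of its underside
- torch: bystander: yellow plastic torch standing on its head on the cabinet's top, head diameter 42, height 90, origin at the centre of its underside
- coasters: bystander: stack of cork coasters, diameter 94, height 28, on the cabinet's top, origin at the centre of its underside
There are look-alikes about, which are no part of the job. Leave any blue or pink look-alike of the jar2 alone.

How it is judged:
By the outcome, as a careful person would: the job done as asked, in the order asked, and still so for the second after the job is handed in, with the robot touching nothing.
Of tin1, tin2, jar1, jar2, jar4 only 4 to 5 are there at a start; the rules pass over those that are not, and their reading is None.
Of tin3, jar3, tin4 only 1 to 1 are there at a start; the rules pass over those that are not, and their reading is None.
At some moment in a run one of tin1, tin2, jar1, jar2, jar4 may be knocked a few centimetres aside while the robot is not near it.
It also fails if it takes over 210 s, if anything falls off the work surface, if the arm or the gripper's body presses on something with over 40 N, if the wrist force passes 120 N, or if a joint passes its speed limit or range.

## Working session

There is one attempt and no reset: what is moved stays moved. The work goes in short steps, each a Python script; the robot and the scene stay as the last script left them, time stands still between calls to the robot, and variables do not carry over. Pictures are saved under pics/ and viewed, at most 14 in all, crops included, and the job is handed in when it is done.

```bash
ls; mkdir -p pics
python3 - <<'E'
from bench import bot, imaging
import cv2, numpy as np
for n in ("scene","top"):
    cv2.imwrite(f"pics/{n}0.png", imaging.capture(n))
    m=imaging.camera_model(n); print(n,{k:np.round(v,3).tolist() if not isinstance(v,str) else v for k,v in m.items()})
m=imaging.camera_model("wrist"); print({k:np.round(v,3).tolist() for k,v in m.items()})
print(bot.get_state())
E
```

```text
pics
scene {'K': [[422.912, 0.0, 320.394], [0.0, 422.912, 204.55], [0.0, 0.0, 1.0]], 'position': [1289.369, 82.013, 1288.826], 'rotation': [0.541, 0.009, 1.595]}
top {'K': [[517.317, 0.0, 316.16], [0.0, 517.317, 199.358], [0.0, 0.0, 1.0]], 'position': [425.024, 52.552, 1530.327], 'rotation': [0.132, -0.002, -1.576]}
{'K': [[302.188, 0.0, 317.773], [0.0, 302.188, 201.335], [0.0, 0.0, 1.0]], 'position': [244.402, -497.78, 373.137], 'rotation': [-0.294, 0.001, -1.248]}
{'t': 0.1, 'qpos': array([-1.38117955e+00,  3.26851669e-01, -1.93478371e-01,  1.05198902e+00,
       -1.25937217e-05,  1.43659486e+00]), 'joint_velocities': array([-1.04819032e-03, -2.05896459e-03,  3.47666164e-03, -7.74051651e-04,
        5.19003728e-05, -1.35712190e-03]), 'effort': array([ 9.47124609e-04, -4.44241440e+01,  2.63036889e+01,  7.90231337e-03,
       -7.37243636e-05,  1.55083268e-05]), 'tcp_pos': array([ 174.91274962, -520.90513196,  230.59207571]), 'orientation': array([-3.14008192e+00, -1.91259960e-04,  3.23818110e-01]), 'contact_force': array([-0.70952797,  0.18841161,  0.01423134]), 'wrist_torque': array([-0.01911541, -0.00711884, -0.00465122]), 'gripper_force': 0.0, 'opening': 1.001412209430624}
```

View pics/top0.png

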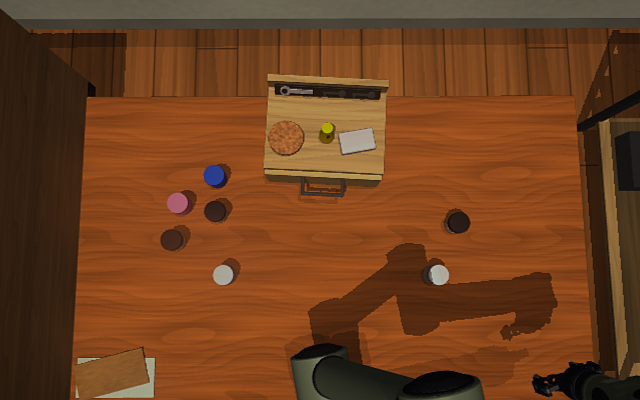

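View pics/scene0.png

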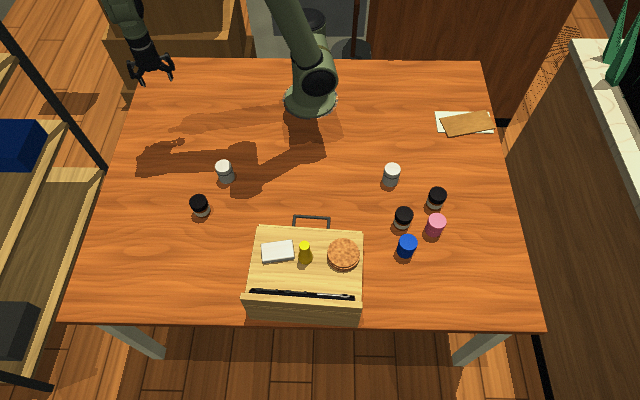

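The top view shows two tins, at (223,274) and (438,274). There are three black-capped jars, at (215,210), (171,239) and (457,222). The look-alikes are blue at (214,175) and pink at (177,203). The cabinet handle is at about (323,190). All five table items are present. I'll measure them now and check with an enlarged crop.

```bash
cat > h.py <<'E'
from bench import bot, solve_ik, imaging
import cv2, numpy as np
from scipy.spatial.transform import Rotation as R
def rot(r):
    r=np.asarray(r,float); return r if r.shape==(3,3) else R.from_euler('xyz',r).as_matrix()
def ray(m,uv):
    K=m["K"]; u,v=uv
    d=np.array([(u-K[0][2])/K[0][0],-(v-K[1][2])/K[1][1],-1.])
    return np.array(m["position"]),rot(m["rotation"])@d
def onplane(m,uv,z):
    p,d=ray(m,uv); return p+d*(z-p[2])/d[2]
def proj(m,P):
    c=rot(m["rotation"]).T@(np.asarray(P,float)-m["position"]); K=m["K"]
    return np.array([K[0][2]+K[0][0]*c[0]/-c[2],K[1][2]-K[1][1]*c[1]/-c[2]])
def blobs(mask,lo,hi):
    n,l,s,c=cv2.connectedComponentsWithStats(mask.astype(np.uint8))
    return [(c[i].round(1),s[i].tolist()) for i in range(1,n) if lo<s[i][4]<hi]
E
python3 - <<'E'
from h import *
for n in("top","scene"):
    im=cv2.imread(f"pics/{n}0.png"); m=imaging.camera_model(n)
    print(n,m.get("dist"),list(m.keys()))
    hsv=cv2.cvtColor(im,cv2.COLOR_BGR2HSV)
    for nm,mask,z in (("dark",hsv[...,2]<75,72),("light",(hsv[...,1]<60)&(hsv[...,2]>120),76)):
        for c,s in blobs(mask,80,900): 
            print(nm,c,s,onplane(m,c,z).round(1))
im=cv2.imread("pics/top0.png")
cv2.imwrite("pics/c1.png",cv2.resize(im[70:290,155:475],None,fx=2.5,fy=2.5,interpolation=cv2.INTER_CUBIC))
E
```

```text
top None ['K', 'position', 'rotation']
dark [221.6 181.4] [211, 169, 17, 19, 90] [672.3 318.1  72. ]
dark [328.5 186.4] [289, 176, 91, 21, 374] [656.5  12.9  72. ]
dark [215.6 211.1] [204, 201, 25, 21, 390] [587.1 333.4  72. ]
dark [457.1 222.1] [444, 212, 26, 22, 423] [ 552.7 -350.2   72. ]
dark [171.7 239.5] [161, 229, 23, 22, 383] [507.3 455.2  72. ]
dark [422.5 274.5] [400, 264, 38, 22, 233] [ 406.4 -247.6   72. ]
dark [533.7 276.3] [512, 272, 39, 9, 98] [ 400. -558.   72.]
dark [543.6 302.8] [525, 301, 32, 7, 87] [ 327.2 -581.    72. ]
dark [529.3 322. ] [500, 313, 50, 21, 315] [ 275.3 -538.3   72. ]
dark [342.1 325.1] [321, 321, 38, 9, 133] [269.6 -21.6  72. ]
light [356.7 140.4] [339, 128, 37, 26, 705] [789.6 -69.3  76. ]
light [222.7 274.6] [213, 265, 20, 20, 307] [408.9 309.2  76. ]
light [439.1 274.4] [430, 265, 19, 20, 299] [ 406.5 -293.    76. ]
light [137.7 385.3] [95, 358, 60, 40, 621] [113.7 533.3  76. ]
scene None ['K', 'position', 'rotation']
dark [436.8 195.6] [427, 187, 20, 18, 275] [515.7 447.3  72. ]
dark [198.4 203. ] [189, 194, 19, 19, 282] [ 560.1 -358.3   72.
[... 328 characters left out ...]
93.8] [249, 288, 106, 13, 449] [870.   -7.5  72. ]
dark [634.6 320.5] [627, 298, 13, 43, 99] [928.8 962.3  72. ]
dark [570.5 381.2] [559, 351, 23, 49, 256] [1096.1  734.5   72. ]
dark [585.1 386.4] [578, 368, 16, 32, 175] [1108.2  769.5   72. ]
light [588.8  46.9] [572, 39, 37, 22, 496] [-246.9 1182.2   76. ]
light [593.   63.9] [583, 60, 24, 8, 110] [-140.7 1167.6   76. ]
light [595.3  74.4] [585, 67, 24, 20, 238] [ -78.2 1157.9   76. ]
light [443.9 117.8] [435, 111, 34, 21, 202] [167.2 514.   76. ]
light [222.4 165.4] [215, 159, 16, 13, 155] [ 405.1 -298.4   76. ]
light [392.2 168.7] [385, 163, 15, 13, 158] [409.  302.7  76. ]
light [276.9 250.1] [261, 240, 33, 22, 577] [730.5 -79.2  76. ]
```

View pics/c1.png

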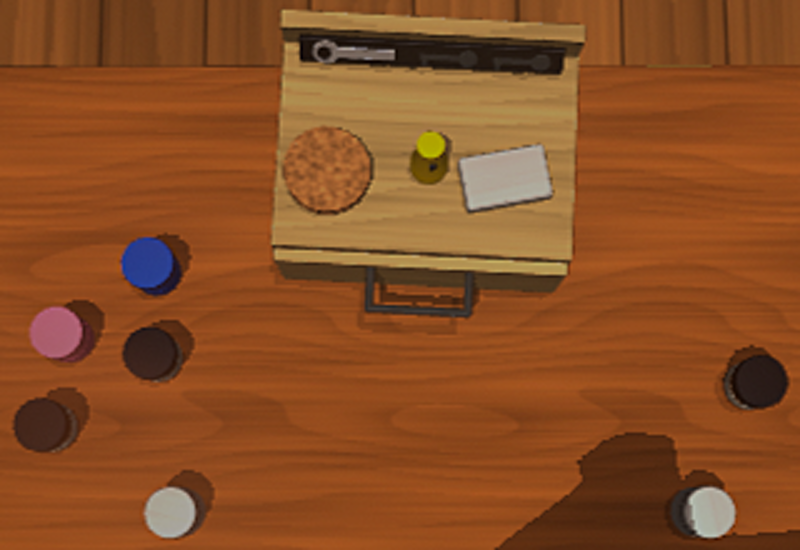

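The crop confirms the targets: three dark caps and two pale tins. Blue and pink are separate and will be left alone. The carcass front-top edge runs from crop (274,246) to (572,261), and the handle bar from (366,309) to (472,314). Next I'll compute the cabinet pose and move over the handle for a wrist look.

Run:
```python
from h import *
m=imaging.camera_model("top"); f=lambda x,y:(155+x/2.5,70+y/2.5)
a=onplane(m,f(274,246),140);b=onplane(m,f(572,261),140)
h1=onplane(m,f(366,309),110);h2=onplane(m,f(472,314),110)
d=a-b; print("edge",a,b,np.linalg.norm(d),"yaw",np.arctan2(-d[0],d[1]))
d2=h1-h2; print("handle",h1,h2,np.linalg.norm(d2),np.arctan2(-d2[0],d2[1]))
yaw=np.arctan2(-d[0],d[1]); o=(a+b)/2
h=(h1+h2)/2; print("handle->origin",h[:2]+60*np.array([np.cos(yaw),np.sin(yaw)]),"edge origin",o[:2])
hx,hy=h[:2]
for s in(1,-1):
    for z in (91,300): print(s,solve_ik([hx,hy,z],[np.pi,0,yaw+s*np.pi/2]))
    print("opened",solve_ik([hx-200*np.cos(yaw),hy-200*np.sin(yaw),91],[np.pi,0,yaw+s*np.pi/2]))
# check: crossing rays top vs scene, handle in scene
im=cv2.imread("pics/scene0.png"); ms=imaging.camera_model("scene")
print("handle proj into scene",proj(ms,h1),proj(ms,h2))
bot.move_ptp([hx-60,hy,330],[np.pi,0,yaw-np.pi/2])
mw=imaging.camera_model("wrist"); cv2.imwrite("pics/w1.png",imaging.capture("wrist"))
cv2.imwrite("pics/t1.png",imaging.capture("top"))
import pickle; pickle.dump(mw,open("w1.pkl","wb")); print(mw, bot.get_state()["tcp_pos"],bot.get_state()["t"], bot.get_state()["orientation"])
```

```text
edge [696.26327317 188.92703153 140.        ] [ 678.20289922 -136.51786499  140.        ] 325.9456362324388 yaw -0.055437551981948135
handle [630.58833921  89.22242385 110.        ] [624.46432993 -28.33331242 110.        ] 117.71514185130758 -0.0520474680616578
handle->origin [687.43415852  27.12000611] edge origin [687.23308619  26.20458327]
1 [-0.06894057  0.58533158 -0.15967175  0.82579301  0.          1.55729331]
1 [-0.06894057  0.44698265  0.16264521  1.28645889  0.          1.55729331]
opened [-0.07531382  0.27058995 -0.68720399  0.61300239  0.          1.55092006]
-1 [-0.06894057  0.58533158 -0.15967175  0.82579301  0.         -1.58429935]
-1 [-0.06894057  0.44698265  0.16264521  1.28645889  0.         -1.58429935]
opened [-0.07531382  0.27058995 -0.68720399  0.61300239  0.         -1.59067259]
handle proj into scene [330.93224388 217.97209719] [294.25291214 215.690394  ]
{'K': array([[302.18757499,   0.        , 317.77304388],
       [  0.        , 302.18757499, 201.33540679],
       [  0.        ,   0.        ,   1.        ]]), 'position': array([562.74972678, -44.05570796, 472.41939294]), 'rotation': array([-2.93761002e-01,  5.41168805e-05,  3.08427889e+00])} [567.52817903  29.82905602 329.87797053] 2.7583 [ 3.14140269e+00 -8.45979210e-05 -1.62741595e+00]
```

View pics/w1.png

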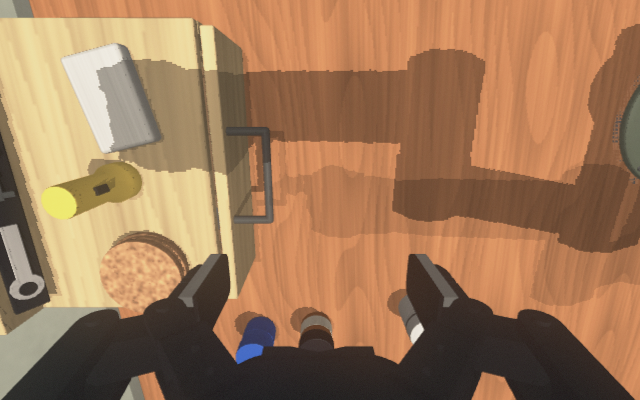

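The wrist view shows the handle bar running from (267,129) to (270,220), with the carcass front edge along u≈195–210. I'll cross-check this against the top-view estimate, then grasp the handle and pull.

```bash
cat >> h.py <<'E'
YAW=-0.054
def cab(o,x,y): # cabinet frame (mm) to world xy
    c,s=np.cos(YAW),np.sin(YAW); return np.array([o[0]+c*x-s*y,o[1]+s*x+c*y])
E
python3 - <<'E'
from h import *
import pickle; m=pickle.load(open("w1.pkl","rb"))
a=onplane(m,(267.5,129),110);b=onplane(m,(270,220),110); d=b-a
h=(a+b)/2; print(a,b,np.linalg.norm(d),np.arctan2(-d[0],d[1]),h)
ht=np.array([627.5,30.4])
if np.linalg.norm(h[:2]-ht)>15: raise SystemExit("mismatch")
h=(h[:2]+ht)/2; print("using",h)
ori=[np.pi,0,YAW-np.pi/2]
bot.grip(0.5,60)
bot.move_ptp([*h,200],ori)
hit=bot.movel([*h,91],max_speed=80,threshold=8); print("hit",hit,bot.get_state()["tcp_pos"])
if hit: bot.movel([*h,200]); raise SystemExit
print("grip",bot.grip(0.0,60)); s=bot.get_state(); print(s["opening"],s["gripper_force"],s["contact_force"],s["tcp_pos"])
E
```

```text
[622.63414461 -26.11811959 110.        ] [631.37543928  86.76453409 110.        ] 113.2205976609957 -0.07728277656857344 [627.00479194  30.32320725 110.        ]
using [627.25239597  30.36160363]
hit False [627.73782149  30.32880653  91.6323978 ]
grip False
0.09299392872173763 58.49895894527435 [0.30371382 0.13310585 3.6141532 ] [627.83487136  30.3023      91.64535068]
```

Run:
```python
from h import *
p=bot.get_state()["tcp_pos"]; c,s=np.cos(YAW),np.sin(YAW)
hit=bot.movel([p[0]-206*c,p[1]-206*s,p[2]],max_speed=100,threshold=30)
st=bot.get_state(); q=st["tcp_pos"]; print(hit,q,np.linalg.norm(q-p),st["contact_force"],st["opening"])
bot.grip(0.5); s2=bot.get_state(); print(s2["tcp_pos"],s2["contact_force"])
bot.movel([q[0],q[1],260],max_speed=250)
yw=[np.pi,0,YAW+np.pi]; 
o=cab((687.3,26.7),-103,0); print("crate",o)
bot.move_ptp([o[0]-90,o[1],400],yw)
import pickle
mw=imaging.camera_model("wrist"); im=imaging.capture("wrist"); pickle.dump(mw,open("w2.pkl","wb")); cv2.imwrite("pics/w2.png",im)
cv2.imwrite("pics/t2.png",imaging.capture("top"))
im=cv2.imread("pics/t2.png"); cv2.imwrite("pics/t2c.png",cv2.resize(im[60:300,150:480],None,fx=2.4,fy=2.4,interpolation=cv2.INTER_CUBIC))
print(bot.get_state()["t"])
```

```text
True [429.73895132  41.48218376  91.61335031] 198.41114978549294 [ 1.55929124 -0.34163651 -1.2856357 ] 0.09040489803296942
[430.34499675  41.73348543  92.00329573] [ 0.17229928  0.14282936 -0.47093532]
crate [584.45013751  32.25929726]
10.4083
```

View pics/w2.png

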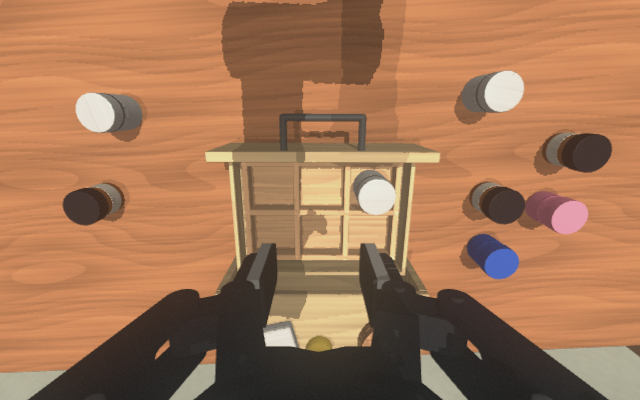

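View pics/t2c.png

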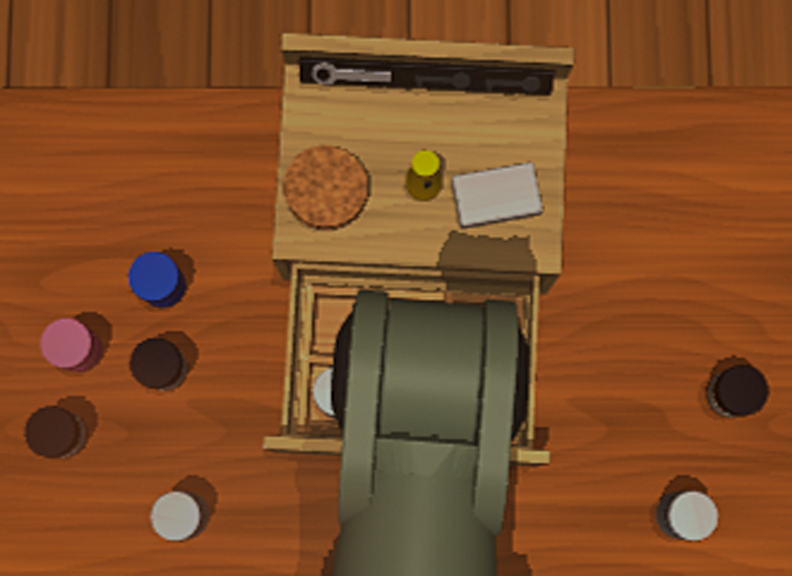

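The wrist view shows an existing tin in the front-left cell at (376,193). The other five cells are free. The divider crossings are at about (298,212) and (346,212). Before picking, I'll check the crate prediction against these pixels and measure the items in the same view.

Run:
```python
from h import *
import pickle; m=pickle.load(open("w2.pkl","rb"))
im=cv2.imread("pics/w2.png")
for o in((687.3,26.7),(689.5,27.5)):
    c=cab(o,-103,0)
    print(o,[proj(m,[*cab(o,-103+dx,dy),57]).round(1).tolist() for dx,dy in((0,-42),(0,42),(0,-131),(-79,-42),(-79,42))], "handle",[proj(m,[*cab(o,-260,y),110]).round(1).tolist() for y in(-55,55)])
a,b=onplane(m,(298,212),57),onplane(m,(346,212),57); print("cross",a,b,"mid",(a+b)/2, "pred",cab((688.4,27.1),-103,0))
h1,h2=onplane(m,(282,117),110),onplane(m,(364,117),110); print("handle",(h1+h2)/2,np.linalg.norm(h1-h2))
hsv=cv2.cvtColor(im,cv2.COLOR_BGR2HSV)
for nm,mask,z in(("tin",(hsv[...,1]<50)&(hsv[...,2]>185),76),("cap",(hsv[...,2]<80),72)):
    for c,s in blobs(mask,300,2500): print(nm,c,s,onplane(m,c,z).round(1))
cv2.imwrite("pics/c2.png",cv2.resize(im[100:280,200:420],None,fx=3.3,fy=3.3,interpolation=cv2.INTER_CUBIC))
```

```text
(687.3, 26.7) [[296.1, 211.8], [345.7, 211.8], [243.5, 211.8], [295.0, 165.5], [347.0, 165.5]] handle [[281.6, 116.0], [361.6, 116.0]]
(689.5, 27.5) [[296.6, 213.0], [346.2, 213.0], [244.1, 213.0], [295.6, 166.8], [347.5, 166.8]] handle [[282.3, 117.6], [362.2, 117.6]]
cross [582.72271675  -6.44340671  57.        ] [587.11696578  74.69705429  57.        ] mid [584.91984126  34.12682379  57.        ] pred [585.55013751  32.65929726]
handle [429.12982017  42.62722453 110.        ] 112.83643019552149
tin [503.7  90.8] [485, 71, 39, 41, 1231] [407.5 306.5  76. ]
tin [ 94.5 112.1] [76, 93, 38, 39, 1164] [ 404.6 -293.8   76. ]
tin [376.6 196.6] [359, 179, 37, 36, 1034] [557.2 122.8  76. ]
tin [279.1 337.6] [264, 328, 31, 19, 450] [820.7 -58.   76. ]
cap [287.7 125.7] [280, 114, 26, 36, 307] [439.7 -10.6  72. ]
cap [585.8 152. ] [561, 134, 50, 38, 1503] [504.  446.5  72. ]
cap [502.6 204.7] [481, 187, 44, 36, 1203] [583.2 328.4  72. ]
cap [ 85.7 205.6] [64, 188, 45, 36, 1260] [ 548.  -349.9   72. ]
```

View pics/c2.png

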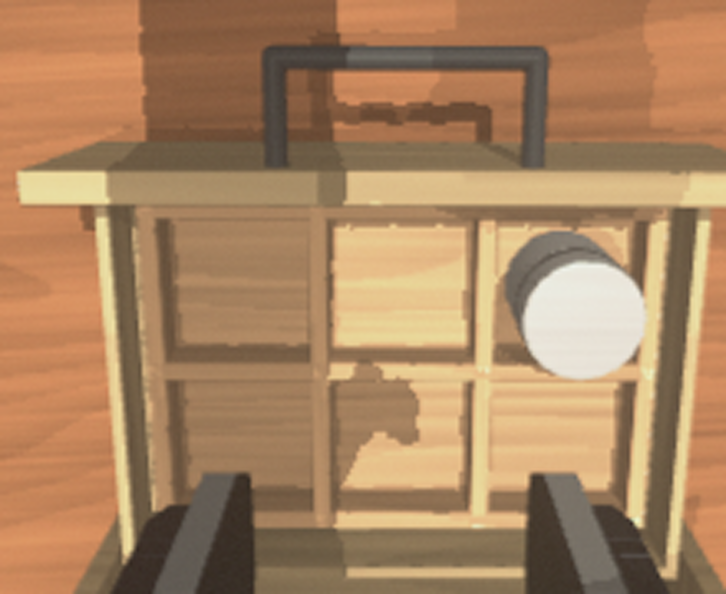

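Both views agree, within about 2 mm, on the cabinet origin ≈ (688.5, 27.5). The existing tin is in the front-left cell. I'll write the pick-and-place routine and do the first jar.

```bash
cat >> h.py <<'E'
O=(688.5,27.5); OPEN=200.; TZ=235.; GH=40.
ITEMS=dict(jA=("jar",585,330),jR=("jar",550,-350),jB=("jar",506,449),tL=("tin",408,306.5),tR=("tin",405.5,-294))
def ori(s): return [np.pi,0,YAW+np.pi*(1+s/4)]
def cell(dx,dy): return cab(O,97-OPEN+dx,dy)
def locate(kind,xy):
    m=imaging.camera_model("wrist"); im=imaging.capture("wrist"); hsv=cv2.cvtColor(im,cv2.COLOR_BGR2HSV)
    z=76 if kind=="tin" else 62
    mask=(hsv[...,1]<50)&(hsv[...,2]>150) if kind=="tin" else hsv[...,2]<80
    if kind=="tin": mask=mask|((hsv[...,1]<50)&(hsv[...,2]>110))
    mask=mask.copy(); mask[240:]=0
    mask=cv2.morphologyEx(mask.astype(np.uint8),cv2.MORPH_OPEN,np.ones((5,5)))
    c=[(onplane(m,c,z)[:2],s) for c,s in blobs(mask,1200,6000) if 0.65<s[2]/s[3]<1.5]
    cv2.imwrite("pics/last.png",im)
    if not c: return None
    p,s=min(c,key=lambda k:np.linalg.norm(k[0]-xy)); print("  blob",s,p.round(1)); return p
def pick(name,s):
    kind,*xy=ITEMS[name]; xy=np.array(xy,float); bot.grip(1.0)
    for i in range(4):
        bot.move_ptp([*xy,240],ori(s)); p=locate(kind,xy)
        if p is None or np.linalg.norm(p-xy)>70: print("lost",p); return False
        d=np.linalg.norm(p-xy); xy=p
        if d<8: break
    bot.move_ptp([*xy,120],ori(s))
    if bot.movel([*xy,GH],max_speed=100,threshold=10):
        print("bump",bot.get_state()["tcp_pos"]); bot.movel([*xy,200]); return False
    bot.grip(0.0,50); st=bot.get_state(); print("  grip",round(st["opening"],3),round(st["gripper_force"],1))
    bot.movel([*xy,TZ],max_speed=200); st=bot.get_state(); print("  held",round(st["opening"],3),round(st["gripper_force"],1),"t",st["t"])
    return st["gripper_force"]>15
def place(dx,dy,s):
    c=cell(dx,dy); bot.move_ptp([*c,TZ],ori(s)); bot.movel([*c,110],max_speed=150)
    hit=bot.movel([*c,27+GH],max_speed=50,threshold=10); st=bot.get_state()
    print("  down",hit,st["tcp_pos"].round(1),st["contact_force"].round(1))
    if hit and st["tcp_pos"][2]>27+GH+6: print("HIGH"); return False
    bot.grip(0.85); bot.movel([*c,TZ],max_speed=200); print("  t",bot.get_state()["t"]); return True
E
python3 - <<'E'
from h import *
CELLS={"BL":(40,84),"BM":(40,0),"BR":(40,-84),"FM":(-42,0),"FR":(-42,-84)}
for s in(1,-1):
    for n,v in ITEMS.items(): print(s,n,[solve_ik([*v[1:],z],ori(s)) is not None for z in(40,240)],end=" ")
    for n,v in CELLS.items(): print(n,[solve_ik([*cell(*v),z],ori(s)) is not None for z in(66,235)],end=" ")
    print()
if pick("jA",1):
    print(place(40,84,1))
bot.move_ptp([*cell(-90,0),400],[np.pi,0,YAW+np.pi]); cv2.imwrite("pics/w3.png",imaging.capture("wrist")[60:340,160:620])
E
```

```text
1 jA [True, True] 1 jR [True, True] 1 jB [True, True] 1 tL [True, True] 1 tR [True, True] BL [True, True] BM [True, True] BR [True, True] FM [True, True] FR [True, True] 
-1 jA [True, True] -1 jR [True, True] -1 jB [True, True] -1 tL [True, True] -1 tR [True, True] BL [True, True] BM [True, True] BR [True, True] FM [True, True] FR [True, True] 
  blob [295, 169, 54, 45, 1800] [592.1 340. ]
lost None
```

View pics/w3.png

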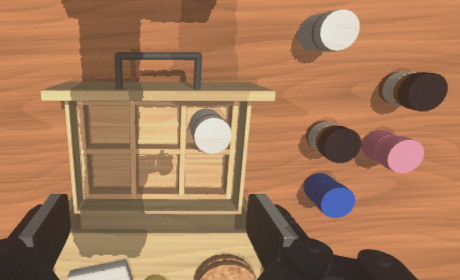

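The crop shows nothing has moved; the jar is still at about (333,142). I'll look at the hover image to see why the cap mask dropped out.

View pics/last.png

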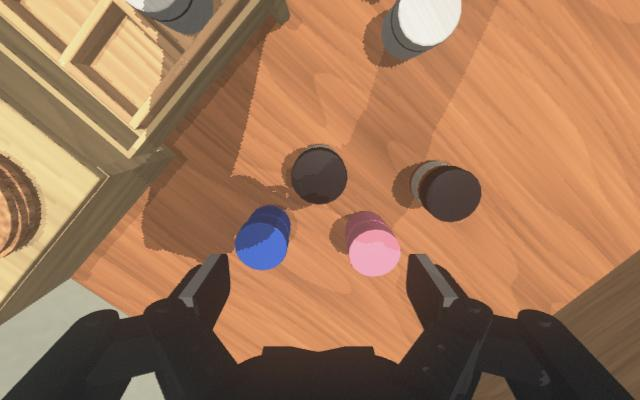

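Run:
```python
from h import *
im=cv2.imread("pics/last.png"); hsv=cv2.cvtColor(im,cv2.COLOR_BGR2HSV)
m=(hsv[...,2]<80).astype(np.uint8)
for c,s in blobs(m,300,90000): print(c,s)
print(hsv[140:240:12,300:360:12].tolist()) if 0 else None
for v in range(130,240,10): print(v,[tuple(hsv[v,u]) [1:]for u in range(270,370,15)])
```

```text
[320.3 181.9] [292, 147, 55, 57, 1590]
[445.1 197.8] [419, 166, 60, 55, 1556]
[318.2 355. ] [2, 254, 633, 146, 42603]
130 [(np.uint8(139), np.uint8(203)), (np.uint8(137), np.uint8(219)), (np.uint8(140), np.uint8(209)), (np.uint8(137), np.uint8(225)), (np.uint8(138), np.uint8(222)), (np.uint8(139), np.uint8(213)), (np.uint8(139), np.uint8(173))]
140 [(np.uint8(138), np.uint8(218)), (np.uint8(139), np.uint8(207)), (np.uint8(141), np.uint8(212)), (np.uint8(139), np.uint8(218)), (np.uint8(138), np.uint8(225)), (np.uint8(139), np.uint8(220)), (np.uint8(141), np.uint8(185))]
150 [(np.uint8(139), np.uint8(217)), (np.uint8(138), np.uint8(220)), (np.uint8(136), np.uint8(139)), (np.uint8(70), np.uint8(77)), (np.uint8(101), np.uint8(68)), (np.uint8(140), np.uint8(206)), (np.uint8(140), np.uint8(189))]
160 [(np.uint8(141), np.uint8(214)), (np.uint8(135), np.uint8(144)), (np.uint8(50), np.uint8(86)), (np.uint8(49), np.uint8(88)), (np.uint8(50), np.uint8(91)), (np.uint8(140), np.uint8(201)), (np.uint8(140), np.uint8(195))]
170 [(np.uint8(140), np.uint8(198)), (np.uint8(135), np.uint8(144)), (np.ui
[... 796 characters left out ...]
), np.uint8(189))]
210 [(np.uint8(91), np.uint8(90)), (np.uint8(134), np.uint8(164)), (np.uint8(139), np.uint8(213)), (np.uint8(140), np.uint8(215)), (np.uint8(137), np.uint8(203)), (np.uint8(138), np.uint8(199)), (np.uint8(137), np.uint8(190))]
220 [(np.uint8(85), np.uint8(90)), (np.uint8(103), np.uint8(106)), (np.uint8(139), np.uint8(208)), (np.uint8(138), np.uint8(209)), (np.uint8(138), np.uint8(216)), (np.uint8(131), np.uint8(148)), (np.uint8(104), np.uint8(132))]
230 [(np.uint8(129), np.uint8(136)), (np.uint8(98), np.uint8(104)), (np.uint8(138), np.uint8(213)), (np.uint8(139), np.uint8(211)), (np.uint8(137), np.uint8(194)), (np.uint8(102), np.uint8(132)), (np.uint8(100), np.uint8(133))]
```

The hover image shows the jar cap centred at (320,175), with blue at (262,240) and pink at (373,245) clear of the finger line. Glare raises the cap to V≈95, so the threshold needs loosening.

```bash
python3 - <<'E'
s=open("h.py").read()
s=s.replace('else hsv[...,2]<80\n','else (hsv[...,2]<112)&(hsv[...,1]<115)&((hsv[...,0]<60)|(hsv[...,0]>145)|(hsv[...,1]<30))\n')
open("h.py","w").write(s)
E
python3 - <<'E'
from h import *
if pick("jA",1):
    print(place(40,84,1))
    bot.move_ptp([*cell(-90,0),400],[np.pi,0,YAW+np.pi]); cv2.imwrite("pics/w4.png",imaging.capture("wrist")[60:340,160:620])
print(bot.get_state()["t"])
E
```

```text
blob [295, 159, 54, 55, 2401] [587.6 335.9]
  grip 0.688 54.1
  held 0.686 53.9 t 18.5167
  down True [629.8 114.6  68.2] [1.2 0.1 3.7]
  t 22.4667
True
23.425
```

```bash
ls -la pics/w4.png
```

```text
-rw-r--r-- 1 agent agent 169762 Nov 30 08:38 pics/w4.png
```

View it.

View pics/w4.png

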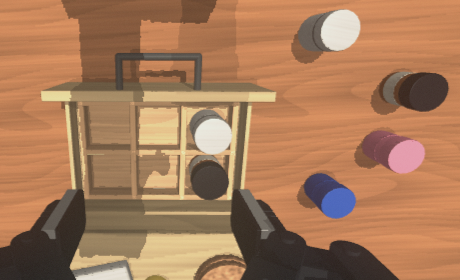

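The jar stands in the back-left cell at crop (209,178), behind the existing tin at (211,133). The bystanders and look-alikes haven't moved. I'll do the right-hand jar, then jar B.

Run:
```python
from h import *
for n,c,sp,sc in(("jR",(40,-84),-1,-1),("jB",(40,0),1,1)):
    print(n)
    if not pick(n,sp): break
    if not place(*c,sc): break
bot.move_ptp([*cell(-90,0),400],[np.pi,0,YAW+np.pi]); cv2.imwrite("pics/w5.png",imaging.capture("wrist")[60:340])
print(bot.get_state()["t"])
```

```text
jR
  blob [286, 161, 55, 56, 2429] [ 552.1 -359.3]
  blob [291, 152, 55, 57, 2474] [ 552.1 -359.1]
  grip 0.687 54.0
  held 0.689 53.9 t 28.6167
  down True [620.8 -52.7  68.1] [1.4 0.8 4.8]
  t 32.875
jB
  blob [297, 160, 55, 54, 2369] [506.5 457.2]
  blob [291, 154, 55, 55, 2415] [506.5 457. ]
  grip 0.688 54.1
  held 0.684 53.9 t 38.375
  down True [625.2  30.8  68.2] [ 1.8 -0.8  3. ]
  t 43.05
43.95
```

View pics/w5.png

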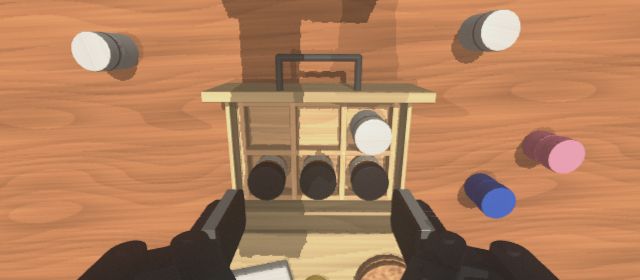

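All three jars stand upright in the back row, at (268,178), (318,178) and (369,178). The tins come next, with a tighter top-only mask.

```bash
sed -i 's/(hsv\[...,2\]>150) if/(hsv[...,2]>185) if/; /if kind=="tin": mask=mask|/d' h.py
python3 - <<'E'
from h import *
for n,c,sp,sc in(("tL",(-42,0),1,-1),("tR",(-42,-84),-1,-1)):
    print(n)
    if not pick(n,sp): break
    if not place(*c,sc): break
bot.move_ptp([*cell(-90,0),400],[np.pi,0,YAW+np.pi]); cv2.imwrite("pics/w6.png",imaging.capture("wrist")[60:340])
print(bot.get_state()["t"])
E
```

```text
tL
  blob [294, 158, 52, 47, 1781] [403.7 304.5]
  grip 0.661 52.5
  held 0.663 53.3 t 48.525
  down True [544.2  35.2  67.9] [1.8 0.  3.2]
  t 52.7667
tR
  blob [291, 158, 44, 52, 1856] [ 401.9 -296.4]
  grip 0.664 52.7
  held 0.668 53.4 t 57.45
  down True [539.1 -48.3  68. ] [0.7 0.1 3.2]
  t 61.6167
62.4583
```

View pics/w6.png

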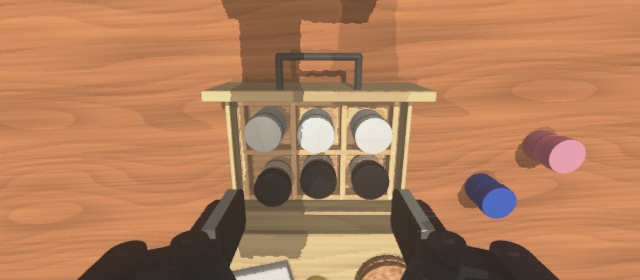

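Six items are in the crate. The back-right jar's cap has shifted slightly, from (268,178) to (273,184). I'll enlarge the crop to check that it's still upright.

Run:
```python
from h import *
a=cv2.imread("pics/w5.png")[90:215,215:425]; b=cv2.imread("pics/w6.png")[90:215,215:425]
f=lambda i:cv2.resize(i,None,fx=2.3,fy=2.3,interpolation=cv2.INTER_CUBIC)
cv2.imwrite("pics/c6.png",np.vstack([f(a),f(b)]))
m=imaging.camera_model("wrist"); im=np.zeros((400,640,3),np.uint8); im[60:340]=cv2.imread("pics/w6.png")
hsv=cv2.cvtColor(im,cv2.COLOR_BGR2HSV); k=(hsv[...,2]<80)&(hsv[...,1]<150); k[:200]=0;k[:,:235]=0;k[:,405:]=0;k[262:]=0
for c,s in blobs(k,300,3000):
    p=onplane(m,c,87)[:2]; print(c,s,p.round(1),"rel",[(p-cell(42,y)).round(1).tolist() for y in(-84,0,84)])
```

```text
[317.9 239. ] [300, 220, 36, 38, 1085] [621.1  30.1] rel [[-2.0, 83.2], [-6.5, -0.7], [-11.0, -84.5]]
[369.6 239.8] [352, 221, 37, 38, 1063] [627.2 114.1] rel [[4.2, 167.2], [-0.4, 83.3], [-4.9, -0.5]]
[272.5 245.8] [254, 228, 38, 34, 1043] [629.  -44.8] rel [[5.9, 8.2], [1.4, -75.6], [-3.1, -159.5]]
```

View pics/c6.png

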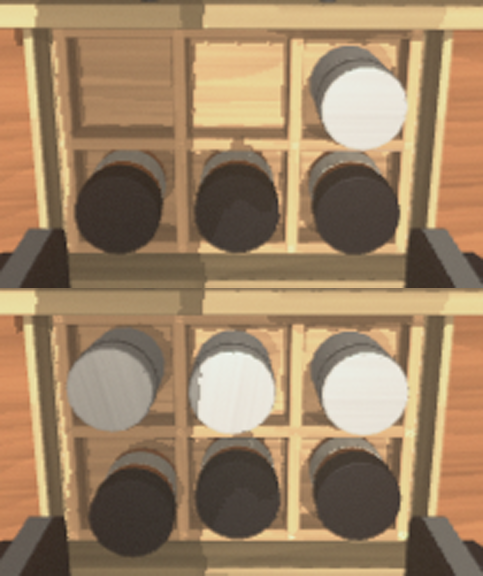

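The jar is upright. Its cap and base shifted together by about 9 mm inside the cell, and cap height and offset match its neighbours. Next I'll grip the handle and push the drawer shut gently.

Run:
```python
from h import *
h=np.array([429.9,41.6]); o=[np.pi,0,YAW-np.pi/2]
bot.grip(0.5,60); bot.move_ptp([*h,240],o)
if bot.movel([*h,91],max_speed=100,threshold=8): print("hit",bot.get_state()["tcp_pos"]); bot.movel([*h,240]); raise SystemExit
bot.grip(0.0,60); st=bot.get_state(); print(st["opening"],st["gripper_force"],st["tcp_pos"])
p=st["tcp_pos"]; c,s=np.cos(YAW),np.sin(YAW)
e=lambda d:[p[0]+d*c,p[1]+d*s,p[2]]
print(bot.movel(e(185),max_speed=60,threshold=25))
print(bot.movel(e(206),max_speed=25,threshold=20)); st=bot.get_state(); q=st["tcp_pos"]; print(q,np.linalg.norm(q-p),st["contact_force"])
bot.dwell(0.2); bot.grip(0.5); print(bot.get_state()["tcp_pos"])
bot.movel([q[0],q[1],260],max_speed=150); bot.move_ptp([400,-250,350],[np.pi,0,YAW-np.pi/2])
cv2.imwrite("pics/t9.png",imaging.capture("top")); print(bot.get_state()["t"])
im=cv2.imread("pics/t9.png"); cv2.imwrite("pics/c9.png",cv2.resize(im[60:300,150:480],None,fx=2.4,fy=2.4,interpolation=cv2.INTER_CUBIC))
```

```text
0.0911035689536609 58.523717522621155 [430.15205996  41.58733825  91.40244621]
False
True
[629.14989157  30.40085414  91.4714945 ] 199.31201464220968 [-1.43598677 -0.14516458  5.50871839]
[628.8939848   28.92835797  91.06267987]
73.6083
```

View pics/c9.png

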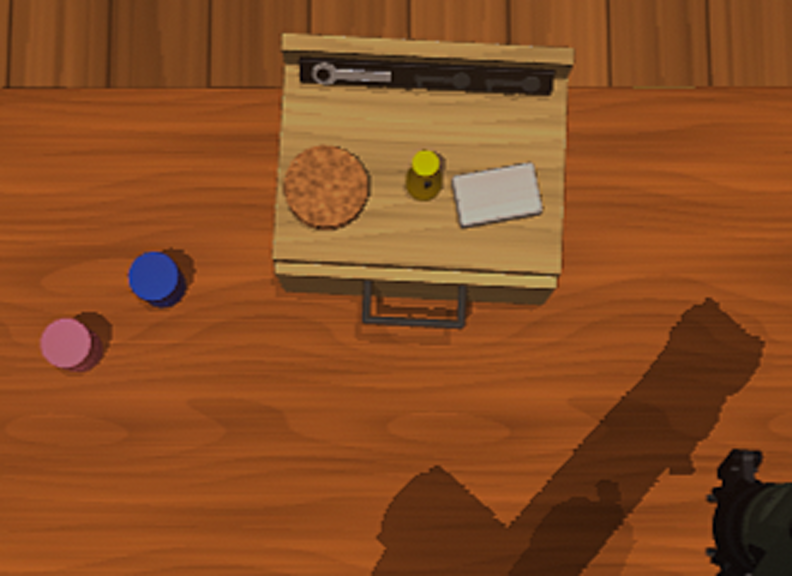

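The drawer looks shut, with the handle back at its starting place and the bystanders, blue and pink untouched. As a final check, I'll difference this against the starting picture before handing in.

Run:
```python
from h import *
a=cv2.imread("pics/top0.png").astype(int);b=cv2.imread("pics/t9.png").astype(int)
d=np.abs(a-b).max(2)[70:205,255:395]; print("diff px cabinet+handle",(d>40).sum(), np.argwhere(d>40)[:10].tolist())
if (d>40).sum()<40: bot.sign_off(); print("signed off")
```

```text
diff px cabinet+handle 1 [[117, 58]]
the job is handed in; nothing more can be done
signed off
```

The job is handed in: both tins and all three jars are upright in the crate, one to a cell, beside the tin already there, and the drawer is fully shut with the items on top of the cabinet undisturbed.

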